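# Shift the dicer's feed lever to green

## Task

Set the bench dicer to the green feed size: push the black-knobbed gate lever with your fingertips out of the middle slot, along the cross channel and fully home to the end of the corner slot marked by the green strips, without running it into a slot of another colour. Only push the knob, do not pull it up, and leave the jar, the scale, the tube rack and the cup where they stand; finish with the lever left there.

Things in the scene. Friction and masses are not known exactly. Their poses are not given: they have to be found in the camera images.
- dicer: white and steel bench dicer, fixed. Housing 220 (x) x 300 (y) mm, flat top 90 mm high; behind it, at x = 103 to 207 mm, a steel drum with a small clear hopper (top 135 mm high). Origin: on the bench, right below the middle of the gate. x points from the near side (the robot's) to the drum, y to the left.
- gate_center (a point): middle of the gate, on the top (104 mm high) of a 130 x 130 mm steel plate; axes as the dicer's. Its double-H cut-out: a cross channel along y (16 mm wide, at x = 0) joins three slots along x at y = -30, 0, +30 mm (15 mm wide, end walls at x = -37 and +37 mm). The lever's 10 mm stem moves only within it; the stem's centre reaches about +-32 mm in x and y.
- stick_gate (a point): point on the axis of the lever's stem at about the height of the gate plate's top: it shows where the stem is in the cut-out. The lever pivots all ways about a point on the dicer's z axis 27 mm above the bench; this point is 83 mm along the stem from there.
- knob_center (a point): centre of the lever's round black knob, 32 mm in diameter, 140 mm along the stem from the pivot: 167 mm above the bench when upright, about 148 mm when home in a corner slot and then about 51 mm off the dicer's middle in x and in y (it moves about 1.7 times as far as the stem does in the gate).
- lever_fore (a joint): tilt of the lever fore and aft, rad: 0 upright, positive towards the dicer's +x (away from the robot), about +-0.4 at a slot's end. Friction keeps it where it is left; about 1.5 to 3 N at the knob moves it. The run starts anywhere in the middle slot.
- lever_side (a joint): tilt of the lever sideways, rad: 0 upright, positive towards the dicer's +y (left), about +-0.37 in the outer slots. Same friction.
- knob (a joint): how far the knob is pulled up along its stem, m: 0 down (as it stays by a spring of about 10 N), up to 0.014. It releases a lock that is not wanted here: it must not be pulled up.
- mark_green: pair of green strips (40 x 13 mm each, long in x, flat on the gate plate, 17 mm apart) on both sides of the end of one of the four corner slots. Origin: plate top, centre of that slot's end, where the stem stands when home. Axes as the dicer's. Which corner (dicer x = +-30, y = +-30 mm) changes from run to run. THE WANTED SLOT.
- mark_red: pair of red strips (40 x 13 mm each, long in x, flat on the gate plate, 17 mm apart) on both sides of the end of one of the four corner slots. Origin: plate top, centre of that slot's end, where the stem stands when home. Axes as the dicer's. Which corner (dicer x = +-30, y = +-30 mm) changes from run to run.
- mark_yellow: pair of yellow strips (40 x 13 mm each, long in x, flat on the gate plate, 17 mm apart) on both sides of the end of one of the four corner slots. Origin: plate top, centre of that slot's end, where the stem stands when home. Axes as the dicer's. Which corner (dicer x = +-30, y = +-30 mm) changes from run to run.
- mark_blue: pair of blue strips (40 x 13 mm each, long in x, flat on the gate plate, 17 mm apart) on both sides of the end of one of the four corner slots. Origin: plate top, centre of that slot's end, where the stem stands when home. Axes as the dicer's. Which corner (dicer x = +-30, y = +-30 mm) changes from run to run.
- jar: loose small glass jar with a white cap, 34 mm across and 50 mm high, standing on the right-hand (-y) edge of the dicer's housing. Origin: centre of its underside.
- scale: loose grey pocket scale with a teal pan, 125 x 78 x 21 mm, its clear lid lying open flat beside it (+y), on the bench left of the dicer. Origin: underside, centre of the scale.
- tube_rack: loose rack of clear plates with white ends, 80 x 200 mm, with four glass tubes reaching 121 mm high, on the bench right of the dicer. Origin: centre of its underside.
- cup: loose white plastic cup, 70 mm across and 60 mm high, on the bench right of the dicer, nearer the robot. Origin: centre of its underside.

How it is judged:
At the end, for the whole second after the job is handed in: The lever rests home in the green slot: its stem within 6 mm (horizontally, at the gate) of the green mark's centre, not moving, the knob down on its stem, and the jar, scale, rack and cup each within 20 mm of where they started (horizontal distance between stick_gate and mark_green below 0.006 m and velocity of joint lever_fore between -0.05 and 0.05 rad/s and velocity of joint lever_side between -0.05 and 0.05 rad/s and value of joint knob below 0.004 m and distance of each of jar, scale, tube_rack, cup from where it was at the start of the episode below 0.02 m); the robot touches nothing.
It fails at once if the lever is run into the red, yellow or blue slot (stem within 10 mm of that mark's centre) (horizontal distance between stick_gate and mark_red below 0.01 m or horizontal distance between stick_gate and mark_yellow below 0.01 m or horizontal distance between stick_gate and mark_blue below 0.01 m).
It fails at once if the knob is pulled up its stem by more than 8 mm (value of joint knob above 0.008 m).
It fails at once if the jar, scale, rack or cup is moved more than 20 mm (distance of any of jar, scale, tube_rack, cup from where it was at the start of the episode above 0.02 m).
It fails at once if the jar, scale, rack or cup is tipped more than 0.35 rad (angle between any of jar, scale, tube_rack, cup's own z axis and vertical above 0.35 rad).
It also fails if it takes over 54 s, if anything falls off the work surface, if the arm or the gripper's body presses on something with over 40 N, if the wrist force passes 120 N, or if a joint passes its speed limit or range.

## Robot

A 7-joint arm with a two-finger parallel gripper is mounted at the origin on the work surface. World frame = base frame: x ahead of the robot, y to its left, z up, the work surface at z = 0. Lengths are in m, angles in rad, forces in N, time in s.
With the tool pointing down it reaches from about 0.425 to 0.875 m from the base axis. Payload 4.7 kg.
Tool frame: the origin (TCP) lies midway between the tips of the shut fingers; the grasp point (between the pads) lies 19 mm behind it; z points along the fingers, x is the direction in which the jaws open and shut, and the axes are right-handed (so a half turn about z gives the same grasp; the last joint's range is limited). The gripper opens to 85 mm and grips with 20 to 120 N. Pads are 22 mm wide; open, the fingers measure 114 mm over their backs; the gripper's body (76 mm by 85 mm) begins 54 mm behind the grasp point. The pads swing forward as they close: fully open they stand 13 mm farther back than shut.
Start: joints at [1.161, 0.321, -0.07, 1.45, 0.023, 1.371, -0.057], TCP at [0.267, -0.593, 0.231] pointing down, gripper open.
Joint ranges: [-2.86, 2.86], [-0.3, 2.09], [-1.38, 1.24], [0.06, 2.45], [-1.56, 4.7], [0.09, 2.05], [-2.69, 2.69]. Speed limits (rad/s): [2.57, 2.57, 3.14, 3.14, 3.14, 3.14, 3.14].

## Interface

Orientations are given as [roll, pitch, yaw] about the fixed x, y, z axes, in that order (R = Rz(yaw) Ry(pitch) Rx(roll)).
In Python, from plant import manip gives the robot as it stands.
- The arm moves only by the tool send_rows, never from a script. Its argument "motion" is a list of rows, each a list of 3 entries, a list of its own where there are three numbers: the shift along the tool's x, y, z normalised to -1 to 1, where 1 is 0.25 m, then the turn, a rotation vector about the tool's x, y, z normalised to -1 to 1, where 1 is 0.08 rad, then the gripper command: -1 is fully open, 1 is shut, values between are in proportion. In form: [[[dx, dy, dz], [rx, ry, rz], hand], ...]. A call has 1 to 12 rows; each row shifts and turns the commanded pose from where the row before left it, along the tool's axes as they then stand; what a row does not reach is not made up. A row lasts 1/8 s, in which the tool goes at most 62.5 mm and 10.7 degrees, less where a joint would pass 70% of its speed; a pose out of reach is approached as far as the arm can. A call with a number of a shift or a turn outside -1 to 1 is refused whole. A call with a gripper value outside its range is refused whole. The fingers move at their own pace and stop on an object; "force" is the grip in N (left out, the last holds). Time passes only in rows, so rows that do not move let the fingers close. It gives the time, the measured TCP pose, the force and the opening at its end, in the units of the state.
- manip.sense(): the state, without advancing time (a new reading comes with each control period).
- manip.capture(name): name is "side" or "top" or "wrist"; returns the picture (480x640x3 uint8, red, green, blue); there is no depth.
- manip.get_calibration(name): a dict with "fov_y" (degrees; the focal length in pixels is half the picture's height over the tangent of half this angle, whatever the lens; pixels are square), "cx", "cy" (the principal point, pixels), "k1" (the pictures are not rectified: a ray, as slopes to the right and down, at radius r is drawn at 1 + k1 r^2 times it, then the intrinsics apply), "R" (3x3) and "t" (3): a world point X has camera coordinates R X + t. Camera axes: x right, y down, z forward; pixel columns grow to the right and rows downward; lengths in m; the calibration is good to about 2 mm. A picture is of the moment at which its call begins: read the wrist's pose just before it. get_calibration takes no time and is no camera call; for the wrist camera it gives the pose at the moment of the call.
- manip.close_job(): hands the job in, once; it reports no verdict.
The state is a dict: "t": time; "joints": joint angles; "joint_velocities": joint speeds; "tau": joint torques, N m; "position": TCP position; "eef_rot": TCP orientation; "wrist_force": force on the tool from outside, world axes, zero at the start; "moment": the same for the moment, N m; "width": finger opening in m.
Only numpy, scipy, OpenCV 4.12 (cv2) and the standard library are available. Lean on these libraries where they do the work, as an engineer would, in place of code of your own. Each camera call takes 0.05 s, during which the arm holds its last target. There are 200 camera calls.

## Working session

There is one attempt and no reset: what is moved stays moved. The work goes in short steps, Python scripts to look and compute and a tool call to move; the robot and the scene stay as the last step left them, time stands still between calls to the robot, and variables do not carry over. Pictures are saved under pics/ and viewed, on a budget of 10 in all, crops included, one or two more only if the job needs it, and the job is handed in when it is done.

Besides the shell and the picture viewer there is one more tool, called after ">>>" as a command line: name --argument value ..., lists and objects as JSON in quotes. send_rows: Moves the arm, as the interface text tells. Its arguments: {"type":"object","properties":{"motion":{"type":"array","items":{"type":"array"}},"force":{"type":"number"}},"required":["motion"]}

```bash
mkdir -p pics; python3 - <<'E'
from plant import manip
import cv2
for n in ("top","side"):
    c=manip.get_calibration(n);print(n,c)
    cv2.imwrite(f"pics/{n}0.png",manip.capture(n)[:,:,::-1])
print(manip.sense())
E
```

```text
top {'fov_y': 45.421875716269895, 'cx': 314.51595356580816, 'cy': 231.8648607628526, 'k1': -0.050006093723181655, 'R': array([[ 0.00381293, -0.99997678, -0.00564838],
       [-0.98924045, -0.00294579, -0.14626909],
       [ 0.14624905,  0.00614532, -0.98922871]]), 't': array([0.01518597, 0.58016641, 1.07645264])}
side {'fov_y': 52.67908628874909, 'cx': 318.70094516698265, 'cy': 244.96550876097214, 'k1': -0.04393472012720136, 'R': array([[-0.99647076, -0.08210264, -0.01746954],
       [-0.05378494,  0.78429044, -0.61805799],
       [ 0.06444538, -0.61493712, -0.78593838]]), 't': array([0.56534588, 0.09461606, 0.85556781])}
{'t': 0.1, 'joints': array([ 1.16109367,  0.3217512 , -0.07010317,  1.45156251,  0.02257791,
        1.3708033 , -0.05688503]), 'joint_velocities': array([-4.35683810e-04, -1.68752021e-03, -7.80751931e-04, -3.34931791e-03,
        6.13163565e-04, -5.12987874e-04,  5.47137113e-05]), 'tau': array([-9.28953273e-05, -4.94877005e+01, -3.83928102e-01, -3.15208125e+01,
        1.31176462e-02,  7.43315904e-03, -1.75481466e-05]), 'position': array([ 0.26707258, -0.59206293,  0.23032673]), 'eef_rot': array([ 3.14152612e+00,  1.73614295e-03, -1.14693758e+00]), 'wrist_force': array([-0.28185369, -0.52028005,  0.5624021 ]), 'moment': array([-0.01167642,  0.0266792 ,  0.03166661]), 'width': 0.08562457955751361}
```

View pics/top0.png

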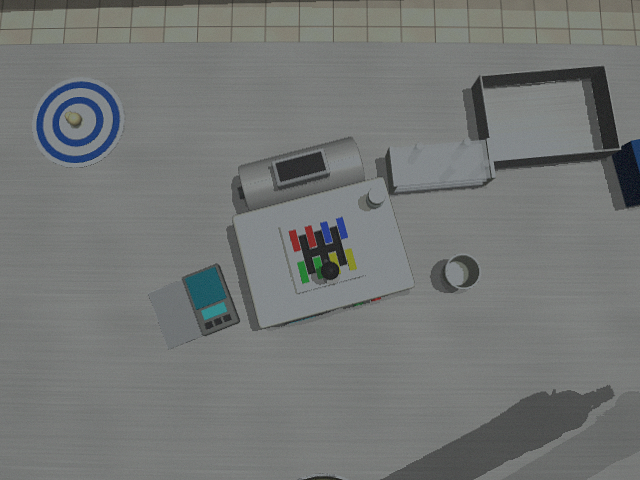

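View pics/side0.png

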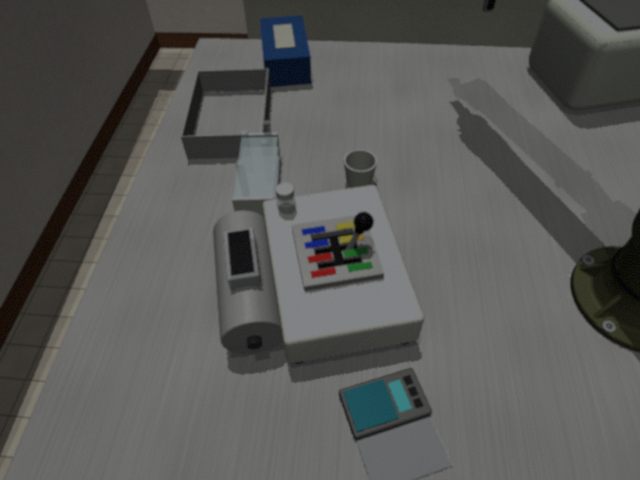

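The green strips are at the near-left corner (top image, about 310,268). The lever leans towards the robot in the middle slot, with its knob at about (330,270). Next I'll fit the poses from the strip colours.

```bash
cat > h.py <<'E'
import numpy as np, cv2
from plant import manip
def K(c):
    f=240/np.tan(np.radians(c["fov_y"]/2)); return np.array([[f,0,c["cx"]],[0,f,c["cy"]],[0,0,1]]), np.array([c["k1"],0,0,0,0.])
def proj(c,X):
    k,d=K(c); return cv2.projectPoints(np.atleast_2d(X).astype(float),cv2.Rodrigues(c["R"])[0],c["t"],k,d)[0][:,0]
def hitz(c,uv,z):
    k,d=K(c); s=cv2.undistortPoints(np.array([[uv]],float),k,d)[0,0]
    r=c["R"].T@[s[0],s[1],1]; o=-c["R"].T@c["t"]; return o+r*(z-o[2])/r[2]
E
python3 - <<'E'
from h import *
from scipy.optimize import least_squares
cams={n:manip.get_calibration(n) for n in("top","side")}
ims={n:cv2.imread(f"pics/{n}0.png") for n in cams}
rng={"red":[(0,6),(174,180)],"blue":[(110,130)],"green":[(50,75)],"yellow":[(24,34)]}
cen={n:hitz(c,(322,253) if n=="top" else (338,252),.104) for n,c in cams.items()}
pts={}
for n,c in cams.items():
    hsv=cv2.cvtColor(ims[n],cv2.COLOR_BGR2HSV)
    u,v=proj(c,cen[n])[0]
    for col,rs in rng.items():
        m=sum((cv2.inRange(hsv,(a,130,60),(b,255,255)) for a,b in rs))
        mm=np.zeros_like(m);cv2.circle(mm,(int(u),int(v)),50,255,-1);m&=mm
        N,_,st,ce=cv2.connectedComponentsWithStats(m)
        for s,e in zip(st[1:],ce[1:]):
            if s[4]>20: print(n,col,s[4],e.round(1),hitz(c,e,.104).round(4)[:2]); pts.setdefault((n,col),[]).append(hitz(c,e,.104)[:2])
    g=ims[n].max(2);m=((g<45)*255).astype('uint8');mm=np.zeros_like(m)
    k=(330,270) if n=="top" else (363,222)
    cv2.circle(mm,k,16,255,-1)
    gr=cv2.resize(ims[n][int(v)-60:int(v)+60,int(u)-60:int(u)+60],None,fx=4.9,fy=4.9,interpolation=cv2.INTER_CUBIC)
    ims[n]=gr; print(n,"crop org",int(u)-60,int(v)-60)
cv2.imwrite("pics/c.png",cv2.resize(np.hstack([ims["top"],ims["side"]]),(800,400)))
E
```

```text
top red 135 [310.1 236. ] [0.5634 0.0249]
top red 139 [294.3 240.1] [0.5557 0.0539]
top blue 138 [341.5 227.9] [ 0.5787 -0.0331]
top blue 137 [325.9 231.9] [ 0.571  -0.0042]
top green 113 [317.9 266.4] [0.5072 0.0103]
top green 138 [302.8 271.8] [0.4972 0.0379]
top yellow 140 [350.3 258.9] [ 0.5212 -0.0489]
top yellow 82 [334.  259.6] [ 0.5198 -0.0192]
top crop org 261 192
side red 156 [320.3 257.1] [0.5609 0.0251]
side red 151 [323.3 271.7] [0.5537 0.0539]
side blue 113 [313.2 230.1] [ 0.5776 -0.0315]
side blue 143 [316.9 242.9] [ 0.569  -0.0041]
side green 68 [350.5 252.5] [0.5119 0.0122]
side green 118 [359.1 266. ] [0.4969 0.0386]
side yellow 87 [345.4 225.2] [ 0.5231 -0.0463]
side yellow 74 [345.4 238.1] [ 0.5218 -0.0177]
side crop org 278 192
```

View pics/c.png

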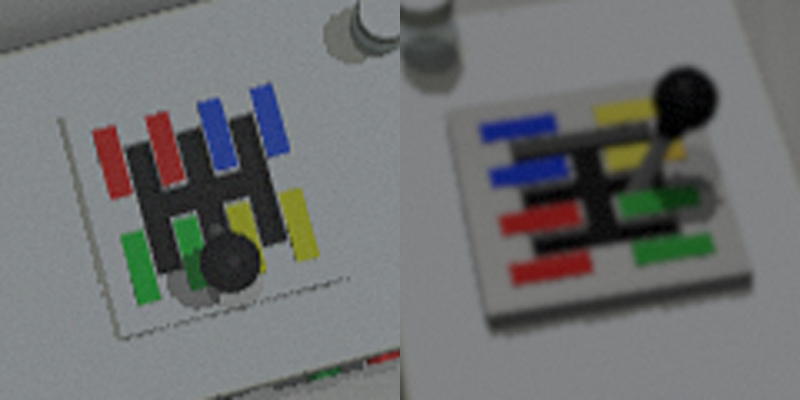

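```bash
python3 - <<'E'
from h import *
A=np.array([[30,15],[30,45],[30,-45],[30,-15],[-30,45],[-30,-45]])/1e3
T=np.array([[.5634,.0249],[.5557,.0539],[.5787,-.0331],[.571,-.0042],[.4972,.0379],[.5212,-.0489]])
S=np.array([[.5609,.0251],[.5537,.0539],[.5776,-.0315],[.569,-.0041],[.4969,.0386],[.5231,-.0463]])
B=(T+S)/2
for P in(T,S,B):
    a=A-A.mean(0);b=P-P.mean(0);th=np.arctan2((a[:,0]*b[:,1]-a[:,1]*b[:,0]).sum(),(a*b).sum())
    R=np.array([[np.cos(th),-np.sin(th)],[np.sin(th),np.cos(th)]]);o=P.mean(0)-R@A.mean(0)
    print(th,o,np.abs(A@R.T+o-P).max())
ct,cs=[manip.get_calibration(n) for n in("top","side")]
def ray(c,uv):
    o=-c["R"].T@c["t"];d=hitz(c,uv,0)-o;return o,d/np.linalg.norm(d)
M=0;v=0
for c,uv in((ct,(330,270.3)),(cs,(363.8,221.1))):
    o,d=ray(c,uv);Q=np.eye(3)-np.outer(d,d);M=M+Q;v=v+Q@o
k=np.linalg.solve(M,v);print("knob",k,"dicer",R.T@(k[:2]-o*0 [:2] if 0 else k[:2]-(B.mean(0)-R@A.mean(0))))
for d in [(-.051,.051),(0,.0),(0,.055)]: print(d,R@d+B.mean(0)-R@A.mean(0))
print(proj(ct,k),proj(cs,k))
E
```

```text
0.2649164808186622 [0.53821552 0.00246505] 0.0003133357515988644
0.27632672352262233 [0.53724603 0.00322176] 0.0024388360148203114
0.2705471498307623 [0.53773042 0.00284408] 0.0013016831634369286
knob [ 0.49469824 -0.01046305  0.15844894] dicer [-0.04502332 -0.00132236]
(-0.051, 0.051) [0.47495536 0.03835875]
(0, 0.0) [0.53773042 0.00284408]
(0, 0.055) [0.52303119 0.05584344]
[[329.91131616 270.95741438]] [[363.0913576  220.95293161]]<stdin>:16: SyntaxWarning: 'int' object is not subscriptable; perhaps you missed a comma?
```

>>> send_rows --motion '[[[0,0,0],[0,0,1],1],[[0,0,0],[0,0,1],1],[[-0.2,-0.134,0],[0,0,0],1],[[-0.2,-0.134,0],[0,0,0],1],[[-0.2,-0.134,0],[0,0,0],1],[[-0.2,-0.134,0],[0,0,0],1],[[-0.2,-0.134,0],[0,0,0],1],[[-0.2,-0.134,0],[0,0,0],1],[[-0.2,-0.134,0],[0,0,0],1],[[-0.2,-0.134,0],[0,0,0],1],[[-0.2,-0.134,0],[0,0,0],1],[[-0.2,-0.134,0],[0,0,0],1]]'

```text
t: 1.6
position: [0.4604, -0.0207, 0.2312]
eef_rot: [-3.142, -0.001, -1.307]
wrist_force: [1.0, -0.9, -0.7]
width: -0.0
```

```bash
cat >> h.py <<'E'
TH=.265;RD=np.array([[np.cos(TH),-np.sin(TH)],[np.sin(TH),np.cos(TH)]]);OD=np.array([.538,.0027])
def st():
    s=manip.sense();p=s["position"];print("t",s["t"],"tcp dicer",(RD.T@(p[:2]-OD)).round(4),"z",p[2].round(4),"rpy",s["eef_rot"].round(3),"F",s["wrist_force"].round(1),"w",s["width"]);return s
E
python3 -c "
from h import *
st()"
```

```text
t 1.6 tcp dicer [-0.081  -0.0022] z 0.2312 rpy [-3.142e+00 -1.000e-03 -1.307e+00] F [ 1.  -0.9 -0.7] w -4.2755083896234543e-05
```

>>> send_rows --motion '[[[0,0,0.186],[0,0,0],1],[[0,0,0.186],[0,0,0],1],[[0,0,0],[0,0,0],1],[[0,-0.024,0],[0,0,0],1],[[0,-0.024,0],[0,0,0],1],[[0,-0.024,0],[0,0,0],1],[[0,-0.024,0],[0,0,0],1],[[0,-0.024,0],[0,0,0],1],[[0,-0.024,0],[0,0,0],1],[[0,-0.024,0],[0,0,0],1],[[0,-0.024,0],[0,0,0],1]]'

```text
t: 2.98
position: [0.5071, -0.0098, 0.1383]
eef_rot: [-3.142, 0.0, -1.307]
wrist_force: [-1.7, -0.3, 1.1]
width: -0.0001
```

```bash
cat >> h.py <<'E'
def look(name):
    ct,cs=[manip.get_calibration(n) for n in("top","side")]
    out=[]
    for n,c in(("top",ct),("side",cs)):
        im=manip.capture(n)[:,:,::-1]; u,v=proj(c,[*OD,.13])[0]; x,y=int(u)-60,int(v)-60
        out.append(cv2.resize(im[y:y+120,x:x+120],(400,400),interpolation=cv2.INTER_CUBIC)); print(n,"crop org",x,y)
    cv2.imwrite(f"pics/{name}.png",np.hstack(out))
def knob(*uvs):
    M=0;v=0
    for n,uv in zip(("top","side"),uvs):
        c=manip.get_calibration(n);o=-c["R"].T@c["t"];d=hitz(c,uv,0)-o;d/=np.linalg.norm(d);Q=np.eye(3)-np.outer(d,d);M=M+Q;v=v+Q@o
    k=np.linalg.solve(M,v);print("knob dicer",(RD.T@(k[:2]-OD)).round(4),"z",k[2].round(4));return k
E
python3 -c "
from h import *
st();look('l1')"
```

```text
t 2.975 tcp dicer [-0.0331 -0.004 ] z 0.1383 rpy [-3.142  0.    -1.307] F [-1.7 -0.3  1.1] w -0.0001308287169197707
top crop org 262 188
side crop org 275 177
```

View pics/l1.png

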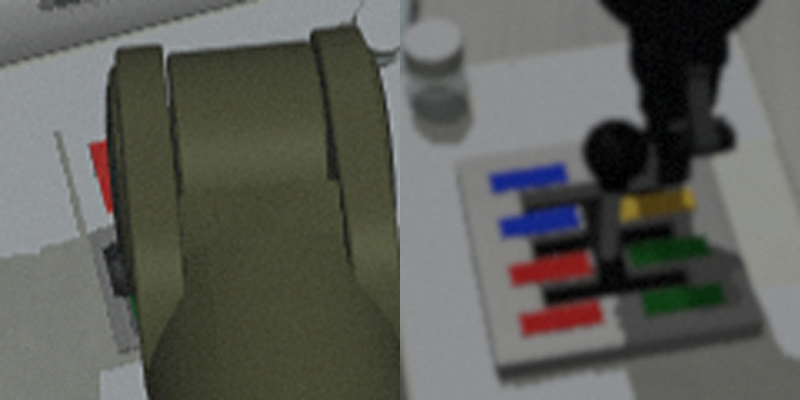

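The knob is at crop (615,149) in the side view, which is side pixel (339.5,221.7). The arm hides it from the top camera. I'll intersect that ray with the knob's 140 mm sphere about the pivot.

```bash
cat >> h.py <<'E'
def kside(uv,n="side"):
    c=manip.get_calibration(n);o=-c["R"].T@c["t"];d=hitz(c,uv,0)-o;d/=np.linalg.norm(d)
    p=np.array([*OD,.027]);b=d@(o-p);s=-b-np.sqrt(max(0,b*b-(o-p)@(o-p)+.14**2))
    k=o+s*d;q=RD.T@(k[:2]-OD);print("knob dicer",q.round(4),"z",k[2].round(4),"stem",(q*83/140).round(4))
E
python3 -c "
from h import *
kside((363.8,221.1));kside((339.5,221.7))
c=manip.get_calibration('side')
for z,q in((.104,(0,0)),(.167,(0,0)),(.104,(0,.03))): print(q,z,proj(c,[*(OD+RD@q),z]))"
```

```text
knob dicer [-0.0461 -0.0002] z 0.1592 stem [-0.0273 -0.0001]
knob dicer [-0.0066 -0.0001] z 0.1668 stem [-0.0039 -0.    ]
(0, 0) 0.104 [[335.04588389 247.07984865]]
(0, 0) 0.167 [[335.40844854 222.29781221]]
(0, 0.03) 0.104 [[338.77572855 261.34648427]]
```

>>> send_rows --motion '[[[0,-0.012,0],[0,0,0],1],[[0,-0.012,0],[0,0,0],1],[[0,0,0],[0,0,0],1],[[0,0.08,0],[0,0,0],1],[[0.164,0,0],[0,0,0],1],[[0,-0.094,0],[0,0,0],1],[[0,-0.094,0],[0,0,0],1],[[0,0,0],[0,0,0],1]]'

```text
t: 4.08
position: [0.5504, -0.0402, 0.1383]
eef_rot: [-3.14, 0.001, -1.306]
wrist_force: [-1.6, -0.2, 0.3]
width: 0.0001
```

```bash
python3 -c "
from h import *
st();look('l2')"
```

```text
t 4.075 tcp dicer [ 0.0007 -0.0446] z 0.1383 rpy [-3.140e+00  1.000e-03 -1.306e+00] F [-1.6 -0.2  0.3] w 6.404821991340134e-05
top crop org 262 188
side crop org 275 177
```

View pics/l2.png

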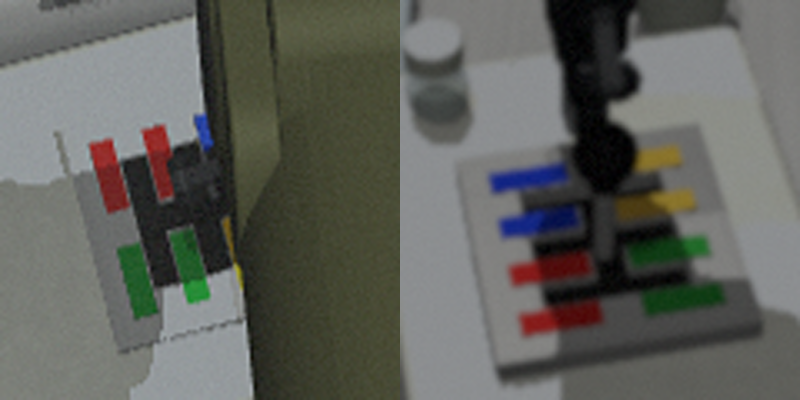

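The knob is at side pixel (336.2,222.9), within about 1 mm of upright. Next I push it along the cross channel (+y).

>>> send_rows --motion '[[[-0.023,0,0],[0,0,0],1],[[-0.023,0,0],[0,0,0],1],[[-0.023,0,0],[0,0,0],1],[[-0.023,0,0],[0,0,0],1],[[-0.023,0,0],[0,0,0],1],[[-0.023,0,0],[0,0,0],1],[[-0.023,0,0],[0,0,0],1],[[-0.023,0,0],[0,0,0],1],[[-0.023,0,0],[0,0,0],1],[[-0.023,0,0],[0,0,0],1],[[0,0,0],[0,0,0],1]]'

```text
t: 5.55
position: [0.534, 0.0154, 0.1383]
eef_rot: [3.142, 0.0, -1.306]
wrist_force: [0.4, 0.1, 0.2]
width: -0.0
```

```bash
python3 -c "
from h import *
st();look('l3')"
```

```text
t 5.55 tcp dicer [-0.0005  0.0133] z 0.1383 rpy [ 3.142  0.    -1.306] F [0.4 0.1 0.2] w -1.7477419274885283e-05
top crop org 262 188
side crop org 275 177
```

View pics/l3.png

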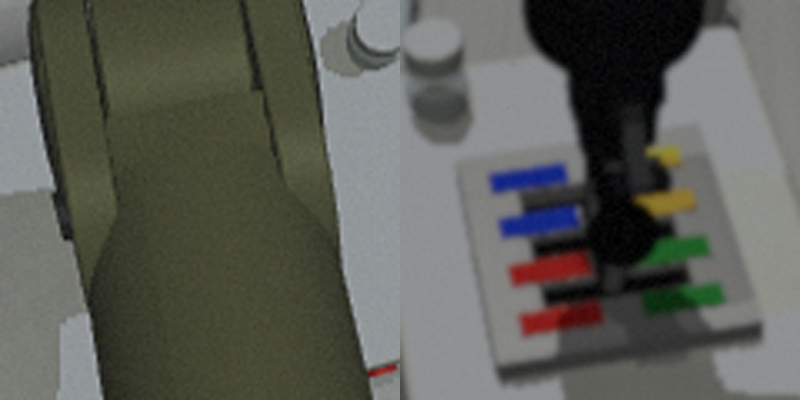

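>>> send_rows --motion '[[[-0.016,0,0],[0,0,0],1],[[-0.014,0,0],[0,0,0],1],[[0,0,0],[0,0,0],1]]'

```text
t: 6.02
position: [0.5322, 0.0221, 0.1383]
eef_rot: [3.142, -0.0, -1.307]
wrist_force: [0.0, -1.0, -1.1]
width: -0.0002
```

```bash
python3 -c "
from h import *
kside((342.5,246.9))
st()"
```

```text
knob dicer [-0.0019  0.0443] z 0.1598 stem [-0.0011  0.0263]
t 6.025 tcp dicer [-0.0005  0.0203] z 0.1383 rpy [ 3.142 -0.    -1.307] F [ 0.  -1.  -1.1] w -0.0002467213755314806
```

>>> send_rows --motion '[[[0.08,0,0],[0,0,0],1],[[0,-0.188,0],[0,0,0],1],[[-0.203,0,0.024],[0,0,0],1],[[0,0,0],[0,0,0],1]]'

```text
t: 6.52
position: [0.5687, 0.0679, 0.1317]
eef_rot: [3.141, 0.003, -1.301]
wrist_force: [-0.2, 0.4, -0.7]
width: 0.0002
```

```bash
python3 -c "
from h import *
st();look('l4')"
```

```text
t 6.525 tcp dicer [0.0467 0.0549] z 0.1317 rpy [ 3.141e+00  3.000e-03 -1.301e+00] F [-0.2  0.4 -0.7] w 0.00017641884326038477
top crop org 262 188
side crop org 275 177
```

View pics/l4.png

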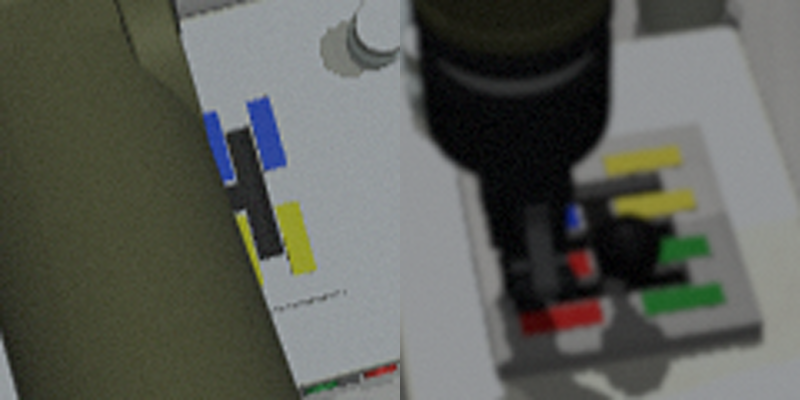

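The knob is at side pixel (344,251), standing at the left slot, and the finger is behind it. Now I push it towards the robot.

>>> send_rows --motion '[[[0,0.024,0],[0,0,0],1],[[0,0.024,0],[0,0,0],1],[[0,0.024,0],[0,0,0],1],[[0,0.024,0],[0,0,0],1],[[0,0.024,0],[0,0,0],1],[[0,0.024,0],[0,0,0],1],[[0,0.024,0],[0,0,0],1],[[0,0.024,0],[0,0,0],1],[[0,0.024,0],[0,0,0],1],[[0,0.024,0],[0,0,0],1],[[0,0.024,0],[0,0,0],1],[[0,0.016,0],[0,0,0],1]]'

```text
t: 8.12
position: [0.5016, 0.0455, 0.1322]
eef_rot: [3.141, -0.0, -1.307]
wrist_force: [2.2, 1.2, -1.5]
width: 0.0
```

```bash
python3 -c "
from h import *
st();look('l5')"
```

```text
t 8.125 tcp dicer [-0.024   0.0508] z 0.1322 rpy [ 3.141 -0.    -1.307] F [ 2.2  1.2 -1.5] w 1.3511019319986373e-05
top crop org 262 188
side crop org 275 177
```

View pics/l5.png

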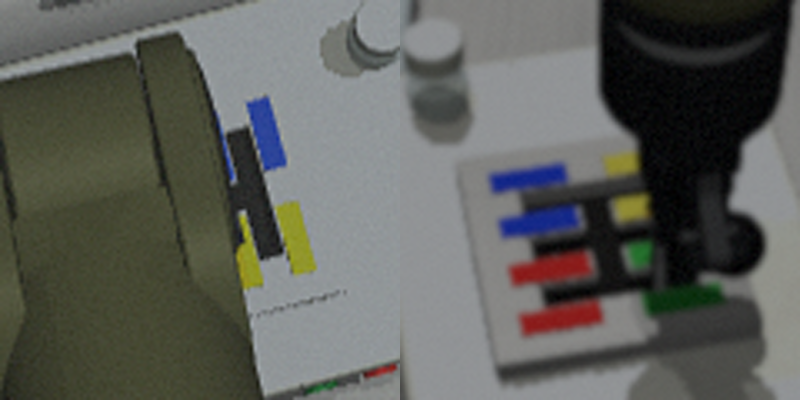

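The knob is at side pixel (375,250), at the near end of the left slot. I'll give it a small extra push home, then back off and lift clear.

>>> send_rows --motion '[[[0,0.01,0],[0,0,0],1],[[0,0,0],[0,0,0],1],[[0,-0.1,0],[0,0,0],1],[[0,0,-0.24],[0,0,0],1],[[0,0,-0.24],[0,0,0],1],[[0.24,0,0],[0,0,0],1],[[0.24,0,0],[0,0,0],1],[[0.24,0,0],[0,0,0],1],[[0.24,0,0],[0,0,0],1],[[0.24,0,0],[0,0,0],1],[[0,0,0],[0,0,0],1]]'

```text
t: 9.6
position: [0.6003, -0.2456, 0.2503]
eef_rot: [3.138, -0.0, -1.317]
wrist_force: [-0.7, 0.2, -0.6]
width: 0.0002
```

```bash
python3 -c "
from h import *
kside((374.9,249.9))
st();look('l6')
cv2.imwrite('pics/top6.png',manip.capture('top')[:,:,::-1])"
```

```text
knob dicer [-0.052   0.0501] z 0.1469 stem [-0.0309  0.0297]
t 9.6 tcp dicer [-0.0049 -0.256 ] z 0.2503 rpy [ 3.138 -0.    -1.317] F [-0.7  0.2 -0.6] w 0.0002144253802921065
top crop org 262 188
side crop org 275 177
```

View pics/l6.png

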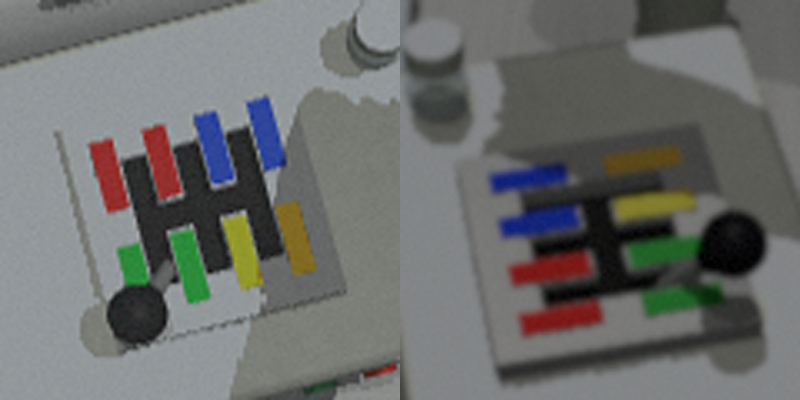

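```bash
python3 -c "
from h import *
knob((303.1,281.9),(374.9,250.2));kside((374.9,250.2));kside((303.1,281.9),'top')
a=cv2.imread('pics/top0.png').astype(int);b=cv2.imread('pics/top6.png').astype(int)
for n,(x,y) in dict(jar=(375,198),cup=(462,273),scale=(211,300)).items():
  print(n,np.abs(a-b)[y-12:y+12,x-12:x+12].mean().round(1))
print(manip.close_job())"
```

```text
knob dicer [-0.0515  0.0488] z 0.145
knob dicer [-0.0519  0.0505] z 0.1468 stem [-0.0308  0.03  ]
knob dicer [-0.0509  0.0484] z 0.1481 stem [-0.0302  0.0287]
jar 15.1
cup 10.8
scale 10.9
the job is handed in; nothing more can be done
None
```

The lever was pushed into the green slot and left there, and the job is handed in; the hand-in gives no verdict. The green slot was the near-left corner. With shut fingertips I pushed the knob out of the middle slot, along the cross channel and back to the end of the green slot. Then I backed off and lifted clear.

- **Lever position:** the two cameras put the stem at about (-30.5, +29.5) mm in the dicer frame. The green centre is (-30, +30) mm, so it is within about 1.5 mm of it; the limit is 6 mm.
- **Knob height:** it measured about 145–148 mm against 148 mm expected, so the knob is down on its stem.
- **Forces:** wrist force read only a few newtons whenever I checked.
- **Time:** it finished at about 10 s of the 54 s allowed.
- **Other objects:** the before/after image comparison for the jar, cup and scale was inconclusive. All three showed a general brightness change of 11–15 levels, probably arm shadow and noise, and I did not check the rack this way. The jar looked unmoved in every close-up, and the fingers worked only around the knob. On the way in and out the arm crossed above the other objects.

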